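# Shim the cell stack tight and hold the end plate home

### The arm

A 6-joint arm with a two-finger parallel gripper is mounted at the origin on the work surface. World frame = base frame: x ahead of the robot, y to its left, z up, the work surface at z = 0. Lengths are in m, angles in rad, forces in N, time in s.
With the tool pointing down it reaches from about 0.25 to 0.775 m from the base axis. Payload 4 kg.
Tool frame: the origin (TCP) lies between the finger pads; the fingertips stand 25 mm ahead of it and the grasp point (between the pads) lies 6 mm ahead of it (robot.tip_reach is the z of the fingertips in the tool frame, in m); z points along the fingers, y is the line along which they close (so a half turn about z gives the same grasp; the last joint's range is limited). The gripper opens to 94 mm and grips with 3 to 60 N. Pads are 16 mm wide; open, the fingers measure 119 mm over their backs; the gripper's body (75 mm by 177 mm) begins 78 mm behind the grasp point.
Start: joints at [1.016, 0.087, 1.371, -0, 1.684, -0.103], TCP at [0.24, 0.495, 0.231] pointing down, gripper open.
Joint ranges: [-3.1, 3.1], [-0.76, 2.03], [0.27, 2.55], [-1.08, 4.22], [0.17, 2.65], [-2.57, 2.57]. Speed limits (rad/s): [2.79, 2.79, 3.14, 3.14, 3.14, 3.14].

### API

Orientations are given as [roll, pitch, yaw] about the fixed x, y, z axes, in that order (R = Rz(yaw) Ry(pitch) Rx(roll)).
In Python, from bench import robot gives the robot as it stands. The module is installed in compiled form; this text tells all that it offers.
- The arm moves only by the shell command python3 -m handwheel 'ROWS'. ROWS is JSON, a list of rows, each a list of 3 entries, a list of its own where there are three numbers: the turn, a rotation vector about the world's x, y, z in units of 90 degrees (1.0 is 90 degrees), then the shift along the world's x, y, z in units of 0.05 m (1.0 is 0.05 m), then the closure, from 0 (fully open) to 1 (shut). A call has 1 to 5 rows; each row shifts and turns the commanded pose from where the row before left it; what a row does not reach is not made up. A row lasts 1/10 s, in which the tool goes at most 50 mm and 8.59 degrees, less where a joint would pass 70% of its speed; a pose out of reach is approached as far as the arm can. A call with a number of a shift or a turn outside -1 to 1 is refused whole. A call with a gripper value outside its range is refused whole. The fingers move at their own pace and stop on an object; the grip force is fixed at half the most. Time passes only in rows, so rows that do not move let the fingers close. It gives the time, the measured TCP pose, the force, the opening and the grip force at its end, in the units of the state.
- robot.get_obs(): the state, without advancing time (a new reading comes with each control period).
- robot.snapshot(name): name is "scene" or "side" or "wrist"; returns (picture, depth): 384x512x3 uint8, red, green, blue; 384x512 float32, m along the optical axis (not along the pixel's ray), 0 where there is no reading.
- robot.calibration(name): a dict with "mtx" (3x3 intrinsics, pixels), "extrinsics" (4x4, takes a point from camera to world coordinates); the wrist camera has in their place "hand_eye" (4x4, takes a point from camera to tool coordinates, whose origin is the TCP and whose axes are the flange's). Camera axes: x right, y down, z forward; pixel columns grow to the right and rows downward; lengths in m; the calibration is good to about 2 mm. A picture is of the moment at which its call begins: read the wrist's pose just before it. calibration takes no time and is no camera call.
- robot.close_job(): hands the job in; it is judged then, once.
Trained networks look in the newest picture that a camera, given by its name, has taken for a name from the list of things; names that differ only in an ending like _2 or _b are one class to them, and where a whole thing is asked for, a point or a joint stands for the part that bears it (a point fixed in the world has none). Each returns a list of dicts, best first, with "p" (0 to 1); they miss things now and then, are a little off and sometimes report something else, mostly with a low value. They report only what shows in the picture. A call takes as long as a camera call. They do not tell look-alikes from the thing itself.
- robot.boxes_of(query, camera): "bbox" ([left, top, right, bottom] in pixels, round what is visible of it).
The state is a dict: "time": time; "joint_positions": joint angles; "qvel": joint speeds; "joint_torque": joint torques, N m; "tool_pos": TCP position; "ee_rot": TCP orientation; "wrist_force": force on the tool from outside, world axes, zero at the start; "wrist_torque": the same for the moment, N m; "width": finger opening in m; "finger_force": force on a finger pad.
Only numpy, scipy, OpenCV 4.12 (cv2) and the standard library are available. Lean on these libraries where they do the work, as an engineer would, in place of code of your own. Each camera call takes 0.05 s, during which the arm holds its last target. There are 200 camera calls.

### The job

Take tabbed spacers from the rack and stand them upright on the fixture's base in the gap between the cells and the sliding end plate, one after another, until pushing the end plate home against its stop collars clearly presses the cells back on the sprung plate; stop there, because a spacer too many flattens the springs. Leave unused spacers and everything else where they are, and finish holding: still pushing the end plate home by its handle, so that a colleague can lock it.

Things in the scene. Friction and masses are not known exactly. Their poses are not given: they have to be found in the camera images.
- fixture: Cell compression fixture, bolted down. Base plate 270 x 124 mm, top 12 mm above the origin; guide rods 10 mm thick at y = +-48 mm, 42 mm up. Origin: mid-line, bench level, below the sliding end plate's inner face when home. x runs along the rods in the closing direction (end plate to cells to sprung plate), z up. Stop collars on the rods at x = 0 to 10 mm set home.
- end_plate (a joint): How far (m) the end plate stands open: 0 = home on the collars, 0.060 = fully open. It slides with about 1 N of friction and stays put unless the springs push it. Inner face at fixture x = -value. Face plate 12 mm thick, 116 mm wide, top 74.5 mm above the bench; carriage behind it 52 mm high.
- handle (a point): Middle of the grip part of the black upright handle on the end plate's carriage: 85 mm above the bench, 34 mm behind the plate's inner face (towards fixture -x). The handle is 26 mm wide (fixture y), 14 mm thick (x) and rises from 52 to 104 mm above the bench.
- spring_plate (a joint): How far (m) the sprung back plate is pushed back on its disc springs: 0 = relaxed, 0.010 = springs flat. Springs start at about 8 N and add 0.7 N per mm. Plate 76 mm wide, top 73 mm above the bench. Its back block is bolted in a different place for each job, so with the end plate home the free gap is anywhere from 1 to 15 mm.
- cell1_mid (a point): Centre of the prismatic cell next to the sprung plate: blue box 22 mm thick along the fixture, 62 mm wide, 60 mm tall (plus 4 mm terminals), 0.17 kg, standing loose on the base plate.
- cell2_mid (a point): Centre of the second, identical cell, standing just in front of the first (nearer the end plate). Up to 3 mm of slack lies between the pieces.
- rack: Black slotted board rack, fixed to the bench: base 176 x 90 x 8 mm, origin at the centre of its underside. Five slots across it at x = -60, -30, 0, 30, 60 mm, 8 mm wide; slot floor 8 mm and comb tops 28 mm above the bench. Four slots hold a spacer each, the fifth a power board.
- power_board: Green power board in one of the rack's slots, 6 x 70 x 56 mm, without a tab; origin at the centre of its lower edge. Not part of the job, stays in its slot.
- spacer1_tab (a point): Tab of spacer 1 (all four alike): pale epoxy-glass plate 6 mm thick (x), 60 mm wide (y), 62 mm tall, with a pull tab 18 mm wide, 6 mm thick rising 36 mm above its middle (98 mm in all), 45 g. The point is in the tab, 82 mm above the plate's lower edge and 20 mm above its shoulders; grip the tab across its 18 mm width (y). x is the plate's normal, z up.
- spacer2_tab (a point): Tab of spacer 2 (all four alike): pale epoxy-glass plate 6 mm thick (x), 60 mm wide (y), 62 mm tall, with a pull tab 18 mm wide, 6 mm thick rising 36 mm above its middle (98 mm in all), 45 g. The point is in the tab, 82 mm above the plate's lower edge and 20 mm above its shoulders; grip the tab across its 18 mm width (y). x is the plate's normal, z up.
- spacer3_tab (a point): Tab of spacer 3 (all four alike): pale epoxy-glass plate 6 mm thick (x), 60 mm wide (y), 62 mm tall, with a pull tab 18 mm wide, 6 mm thick rising 36 mm above its middle (98 mm in all), 45 g. The point is in the tab, 82 mm above the plate's lower edge and 20 mm above its shoulders; grip the tab across its 18 mm width (y). x is the plate's normal, z up.
- spacer4_tab (a point): Tab of spacer 4 (all four alike): pale epoxy-glass plate 6 mm thick (x), 60 mm wide (y), 62 mm tall, with a pull tab 18 mm wide, 6 mm thick rising 36 mm above its middle (98 mm in all), 45 g. The point is in the tab, 82 mm above the plate's lower edge and 20 mm above its shoulders; grip the tab across its 18 mm width (y). x is the plate's normal, z up.
- screwdriver: Bystander: screwdriver, 170 mm long, lying on the bench; origin at its underside. Leave it alone.
- solder_reel: Bystander: solder reel, 58 mm across, 30 mm high, lying on the bench; origin at its underside. Leave it alone.
- tip_cleaner: Bystander: blue round tin of brass wool, 72 mm across, 34 mm high, lying on the bench; origin at its underside. Leave it alone.
- cutters: Bystander: red-handled side cutters, about 135 mm long, lying on the bench; origin at its underside. Leave it alone.
- multimeter: Bystander: yellow multimeter, 150 x 75 x 34 mm, lying on the bench; origin at its underside. Leave it alone.
- flux_jar: Bystander: small amber jar with a black cap, 47 mm across, 40 mm high, lying on the bench; origin at its underside. Leave it alone.
Not all that is in view belongs to the job. Leave any orange look-alike of the part that bears spacer3_tab alone.

How it is judged:
At the end, for the whole second after the job is handed in: End plate held home (within 1.5 mm) by the robot, which presses on it with over 3 N, as it does on a spacer; sprung plate pushed back 0.4 to 8.2 mm. Each spacer is untouched in the rack (within 6 mm) or upright on the base in the gap; spacers and cells upright, within 12 mm of the middle line (value of joint end_plate below 0.0015 m and value of joint spring_plate between 0.0004 and 0.0082 m and contact force between any of the fingers, the arm and end_plate above 3 N and (contact force between end_plate and spacer1 above 3 N or contact force between end_plate and spacer2 above 3 N or contact force between end_plate and spacer3 above 3 N or contact force between end_plate and spacer4 above 3 N) and (distance of spacer1_tab from where it was at the start of the episode below 0.006 m or (x of spacer1_tab in the frame of fixture between -0.001 and 0.03 m and y of spacer1_tab in the frame of fixture between -0.012 and 0.012 m and z of spacer1_tab in the frame of fixture between 0.091 and 0.098 m and angle between spacer1_tab's own z axis and vertical below 0.09 rad)) and (distance of spacer2_tab from where it was at the start of the episode below 0.006 m or (x of spacer2_tab in the frame of fixture between -0.001 and 0.03 m and y of spacer2_tab in the frame of fixture between -0.012 and 0.012 m and z of spacer2_tab in the frame of fixture between 0.091 and 0.098 m and angle between spacer2_tab's own z axis and vertical below 0.09 rad)) and (distance of spacer3_tab from where it was at the start of the episode below 0.006 m or (x of spacer3_tab in the frame of fixture between -0.001 and 0.03 m and y of spacer3_tab in the frame of fixture between -0.012 and 0.012 m and z of spacer3_tab in the frame of fixture between 0.091 and 0.098 m and angle between spacer3_tab's own z axis and vertical below 0.09 rad)) and (distance of spacer4_tab from where it was at the start of the episode below 0.006 m or (x of spacer4_tab in the frame of fixture between -0.001 and 0.03 m and y of spacer4_tab in the frame of fixture between -0.012 and 0.012 m and z of spacer4_tab in the frame of fixture between 0.091 and 0.098 m and angle between spacer4_tab's own z axis and vertical below 0.09 rad)) and z of cell1_mid in the frame of fixture between 0.039 and 0.046 m and y of cell1_mid in the frame of fixture between -0.012 and 0.012 m and angle between each of cell1_mid, cell2_mid's own z axis and vertical below 0.09 rad and z of cell2_mid in the frame of fixture between 0.039 and 0.046 m and y of cell2_mid in the frame of fixture between -0.012 and 0.012 m); the arm keeps its last pose, push and grip.
It fails at once if the springs are pressed flat (sprung plate pushed back more than 9.3 mm) (value of joint spring_plate above 0.0093 m).
It fails at once if a bystander or the power board is displaced by more than 25 mm (distance of any of power_board, screwdriver, solder_reel, tip_cleaner, cutters, multimeter, flux_jar from where it was at the start of the episode above 0.025 m).
It also fails if it takes over 72 s, if anything falls off the work surface, if the arm or the gripper's body presses on something with over 40 N, if the wrist force passes 120 N, or if a joint passes its speed limit or range.

## Working session

There is one attempt and no reset: what is moved stays moved. The work goes in short steps, Python scripts to look and compute and a shell command to move; the robot and the scene stay as the last step left them, time stands still between calls to the robot, and variables do not carry over. Pictures are saved under pics/ and viewed, at most 10 in all, crops included, and the job is handed in when it is done.

```bash
mkdir -p pics
cat > h.py <<'E'
import numpy as np, cv2
from bench import robot
from scipy.spatial.transform import Rotation as R
def cal(n,obs=None):
    c=robot.calibration(n); K=np.array(c["mtx"])
    if "extrinsics" in c: return K,np.array(c["extrinsics"])
    o=obs or robot.get_obs(); T=np.eye(4); T[:3,:3]=R.from_euler('xyz',o["ee_rot"]).as_matrix(); T[:3,3]=o["tool_pos"]
    return K,T@np.array(c["hand_eye"])
def cloud(n):
    o=robot.get_obs(); im,d=robot.snapshot(n); K,T=cal(n,o)
    v,u=np.mgrid[:384,:512]; P=np.stack([(u-K[0,2])/K[0,0]*d,(v-K[1,2])/K[1,1]*d,d],-1)
    W=P@T[:3,:3].T+T[:3,3]; W[d==0]=np.nan
    return im,W
def save(im,name,s=1.5): cv2.imwrite('pics/'+name,cv2.resize(im[:,:,::-1],None,fx=s,fy=s,interpolation=cv2.INTER_CUBIC))
E
python3 - <<'E'
from h import *
print(robot.get_obs())
for n in("scene","side"):
    im,W=cloud(n); save(im,n+'.png'); np.savez(n,im=im,W=W)
    K,T=cal(n); print(n,T[:3,3])
    for q in("fixture","rack","handle","end_plate","spacer1_tab","power_board","cell1_mid"):
        for b in robot.boxes_of(q,n)[:6]:
            x0,y0,x1,y1=map(int,b["bbox"]); c=W[(y0+y1)//2,(x0+x1)//2]
            print(q,[x0,y0,x1,y1],round(b["p"],2),c.round(3))
E
```

```text
{'time': 0.0, 'joint_positions': array([ 1.01589533e+00,  8.79281479e-02,  1.37222190e+00, -2.02746126e-05,
        1.68357380e+00, -1.03070660e-01]), 'qvel': array([ 1.13449337e-04,  4.13638569e-04,  7.24513383e-04,  3.48287928e-04,
       -3.20188288e-05, -1.50433308e-03]), 'joint_torque': array([ 1.04668710e-03, -3.40182316e+01, -3.02426147e+01,  7.17587024e-02,
        3.30351549e-02, -1.62221913e-04]), 'tool_pos': array([0.23987839, 0.49439912, 0.22933519]), 'ee_rot': array([-3.13947070e+00, -1.99231058e-04,  2.68975985e+00]), 'wrist_force': array([ 0.31204435, -0.23033451,  0.08438343]), 'wrist_torque': array([-0.03562292, -0.00620763, -0.02885566]), 'finger_force': 0.0, 'width': 0.09388732707522421}
scene [ 1.1410039  -0.32725895  1.12201019]
fixture [231, 148, 314, 204] 0.93 [0.517 0.083 0.013]
rack [128, 209, 197, 250] 0.86 [ 0.523 -0.298  0.008]
rack [238, 158, 272, 189] 0.27 [0.521 0.018 0.08 ]
handle [239, 154, 275, 189] 0.88 [0.502 0.036 0.054]
end_plate [240, 155, 272, 190] 0.6 [0.52  0.022 0.081]
spacer1_tab [156, 205, 166, 235] 0.46 [ 0.53  -0.291  0.07 ]
cell1_mid [278, 143, 294, 166] 0.7 [0.497 0.143 0.068]
side [-0.05948104 -0.92843804  0.87967776]
fixture [163, 187, 255, 241] 0.94 [0.452 0.024 0.056]
rack [268, 255, 336, 313] 0.6 [ 0.499 -0.321  0.038]
rack [193, 182, 214, 208] 0.29 [0.482 0.108 0.06 ]
handle [204, 192, 243, 224] 0.62 [0.499 0.026 0.054]
end_plate [206, 188, 243, 226] 0.82 [0.497 0.016 0.065]
spacer1_tab [291, 250, 307, 279] 0.56 [ 0.512 -0.293  0.074]
power_board [303, 275, 328, 301] 0.66 [ 0.512 -0.352  0.042]
cell1_mid [187, 181, 208, 203] 0.45 [0.466 0.112 0.075]
```

Run:
```python
from h import *
a=np.load('scene.npz')['im'];b=np.load('side.npz')['im']
p=cv2.resize(a[130:270,110:330],(800,510),interpolation=cv2.INTER_CUBIC);cv2.imwrite('pics/sc.png',p[:,:,::-1])
p=cv2.resize(b[165:325,140:360],(800,582),interpolation=cv2.INTER_CUBIC);cv2.imwrite('pics/si.png',p[:,:,::-1])
```

```text
(no output)
```

View pics/sc.png

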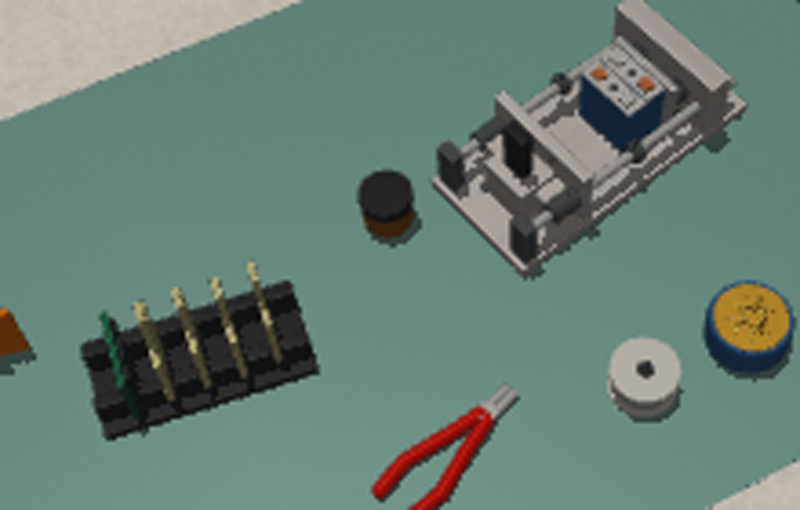

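View pics/si.png

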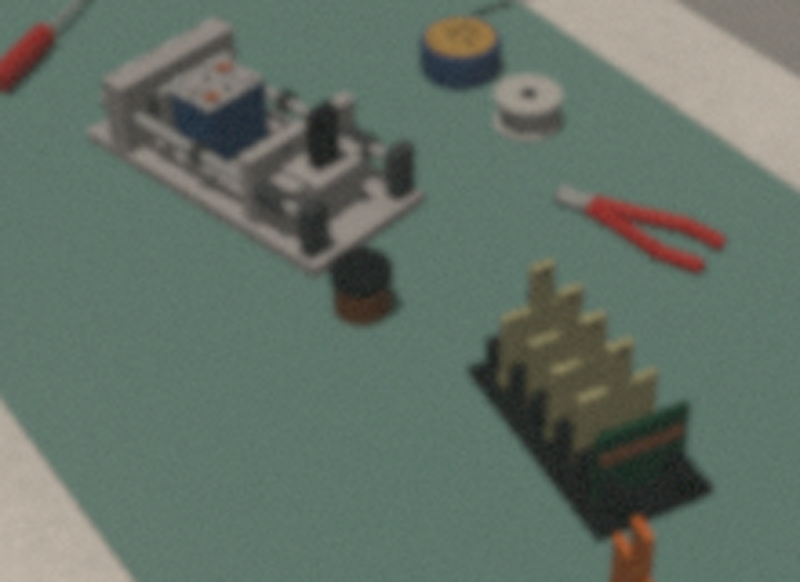

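View pics/scene.png

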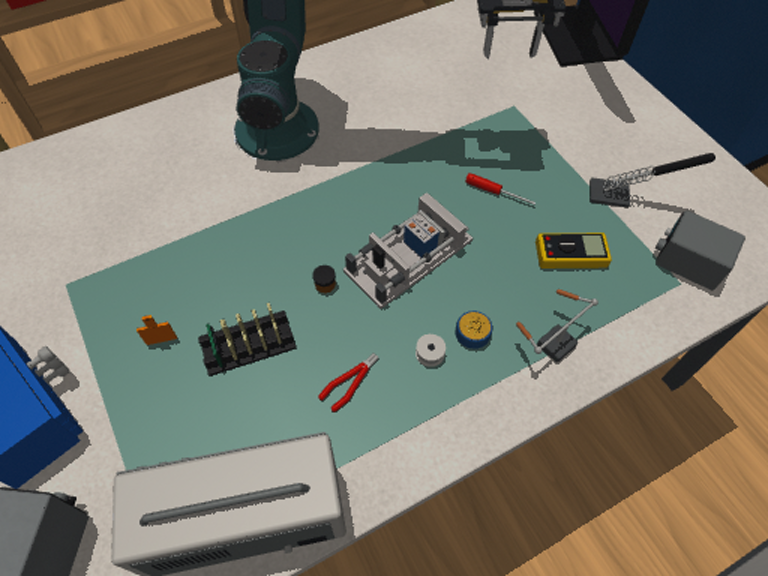

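The scene shows the rack at crop (200,360). Its green power board is at the left end (115,360), and the four pale spacers have tabs at (140,310), (178,295), (215,285) and (253,270). The lookalikes are the orange one lying left of the rack (scene.png 155,330) and the green board, and I'm leaving both alone. In the fixture, the cells are at (630,85) and the handle at (517,145), with the plate open towards the rack.

Run:
```python
from h import *
S=[np.load(n+'.npz') for n in("scene","side")]
for nm,(x0,x1,y0,y1,z0,z1) in dict(rackcomb=(.42,.62,-.42,-.2,.022,.034),rackall=(.42,.62,-.42,-.2,.004,.034),fix=(.36,.64,-.06,.3,.005,.016),fixall=(.36,.64,-.06,.3,.008,.12)).items():
  for s in S:
    W=s['W'].reshape(-1,3); m=(W[:,0]>x0)&(W[:,0]<x1)&(W[:,1]>y0)&(W[:,1]<y1)&(W[:,2]>z0)&(W[:,2]<z1)
    P=W[m][:,:2].astype(np.float32)
    print(nm,len(P),cv2.minAreaRect(P*1000))
W=np.concatenate([s['W'].reshape(-1,3) for s in S]);C=np.concatenate([s['im'].reshape(-1,3) for s in S])
# orthographic map 1px=0.5mm? 
g=np.zeros((500,800,3),np.uint8)
m=np.isfinite(W[:,0])&(W[:,2]>.06)&(W[:,2]<.12)&(W[:,0]>.4)&(W[:,0]<.65)&(W[:,1]>-.45)&(W[:,1]<.3)
for q in ((-.45,-.2),(-.05,.3)):
  k=m&(W[:,1]>q[0])&(W[:,1]<q[1]); Q=W[k]; print(len(Q), Q[Q[:,2]>.085].round(3)[:60:2].tolist())
o=robot.calibration('wrist'); print(np.round(o['hand_eye'],3),np.round(o['mtx']))
```

```text
rackcomb 439 ((515.515625, -318.1590270996094), (238.8445281982422, 90.19170379638672), 71.90528106689453)
rackcomb 417 ((513.628662109375, -322.75140380859375), (230.7059326171875, 89.72364807128906), 72.74278259277344)
rackall 1527 ((520.02880859375, -309.96148681640625), (199.382568359375, 219.37530517578125), 0.20588020980358124)
rackall 1448 ((519.5159912109375, -310.3512268066406), (218.7148895263672, 198.98736572265625), 89.9682388305664)
fix 1071 ((499.4081726074219, 120.14471435546875), (359.4501647949219, 277.7154235839844), 89.97198486328125)
fix 938 ((498.5159912109375, 119.21733093261719), (356.0240478515625, 276.0261535644531), 89.8640365600586)
fixall 3000 ((472.918212890625, 137.5476531982422), (144.95408630371094, 355.62060546875), 12.08283519744873)
fixall 3226 ((491.08514404296875, 98.75239562988281), (129.90853881835938, 276.0722961425781), 12.408899307250977)
1216 [[0.519, -0.229, 0.103], [0.523, -0.23, 0.106], [0.524, -0.231, 0.103], [0.526, -0.226, 0.102], [0.531, -0.231, 0.106], [0.52, -0.259, 0.108], [0.534, -0.232, 0.108], [0.522, -0.26, 0.106], [0.535, -0.2
[... 671 characters left out ...]
], [0.506, 0.012, 0.102], [0.51, 0.017, 0.103], [0.5, 0.005, 0.095], [0.509, 0.007, 0.104], [0.512, 0.012, 0.104], [0.513, 0.019, 0.101], [0.499, 0.006, 0.087], [0.508, 0.008, 0.097], [0.515, 0.011, 0.104], [0.517, 0.017, 0.102], [0.521, 0.021, 0.104], [0.508, 0.007, 0.092], [0.516, 0.01, 0.1], [0.519, 0.016, 0.1], [0.518, 0.023, 0.094], [0.515, 0.007, 0.096], [0.521, 0.011, 0.1], [0.521, 0.018, 0.096], [0.514, 0.008, 0.089], [0.522, 0.01, 0.097], [0.521, 0.018, 0.091], [0.518, 0.009, 0.087], [0.521, 0.014, 0.088]]
[[ 0.    -0.968 -0.25   0.071]
 [ 1.     0.001 -0.     0.001]
 [ 0.    -0.25   0.968 -0.154]
 [ 0.     0.     0.     1.   ]] [[299.   0. 256.]
 [  0. 299. 192.]
 [  0.   0.   1.]]
```

```bash
H="python3 -m handwheel"; 
python3 -m handwheel '[[[0,0,-0.0525],[0.455,-0.79,0],0.5],[[0,0,-0.0525],[0.455,-0.79,0],0.5],[[0,0,-0.0525],[0.455,-0.79,0],0.5],[[0,0,-0.0525],[0.455,-0.79,0],0.5],[[0,0,-0.0525],[0.455,-0.79,0],0.5]]'
python3 -m handwheel '[[[0,0,-0.0525],[0.455,-0.79,0],0.5],[[0,0,-0.0525],[0.455,-0.79,0],0.5],[[0,0,-0.0525],[0.455,-0.79,0],0.5],[[0,0,-0.0525],[0.455,-0.79,0],0.5],[[0,0,-0.0525],[0.455,-0.79,0],0.5]]'
python3 -m handwheel '[[[0,0,-0.0525],[0.455,-0.79,0],0.5],[[0,0,0],[0,0,0],0.5],[[0,0,0],[0,0,0],0.5]]'
python3 - <<'E'
from h import *
print(robot.get_obs()['ee_rot'])
im,W=cloud('wrist'); np.savez('wfix',im=im,W=W); save(im,'wfix.png')
for q in("handle","end_plate","cell1_mid","spring_plate"):
  for b in robot.boxes_of(q,'wrist')[:3]: print(q,np.round(b["bbox"]),round(b["p"],2))
E
```

```text
time: 1.3
tool_pos: [0.3544, 0.2958, 0.2307]
ee_rot: [3.141, 0.0, 2.275]
wrist_force: [0.7, 0.3, -0.1]
width: 0.0576
finger_force: 0.0
time: 1.8
tool_pos: [0.4683, 0.0981, 0.2308]
ee_rot: [3.141, 0.0, 1.862]
wrist_force: [-0.7, 0.5, -0.7]
width: 0.0472
finger_force: 0.0
time: 2.1
tool_pos: [0.4905, 0.0597, 0.2303]
ee_rot: [-3.141, -0.001, 1.781]
wrist_force: [-0.5, 0.3, 0.2]
width: 0.0471
finger_force: 0.0
[-3.14093153e+00 -7.99530237e-04  1.78101235e+00]
handle [211. 184. 318. 244.] 0.59
end_plate [215. 185. 316. 247.] 0.76
cell1_mid [234.  92. 294. 115.] 0.58
cell1_mid [213. 185. 317. 247.] 0.35
spring_plate [223.  83. 304.  93.] 0.69
```

View pics/wfix.png

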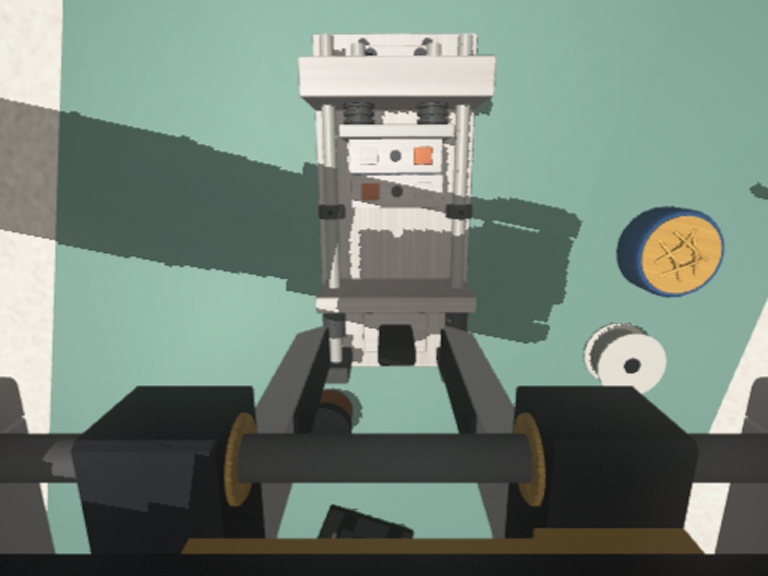

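The end plate stands open at view row 302 and the handle is at (397,345). The collars are at row 211, the cells at rows 155 and 190, and the spring plate's front top edge is at row 137. Next I extract the metric values.

Run:
```python
from h import *
d=np.load('wfix.npz');W=d['W'];im=d['im']
# rods: fit line via points z .04-.055 near view columns 328 & 461
v,u=np.mgrid[:384,:512]
for name,c0,c1,r0,r1 in(("rodL",210,228,72,134),("rodR",302,312,72,132)):
    s=(u>c0)&(u<c1)&(v>r0)&(v<r1)&(W[...,2]>.043)&(W[...,2]<.06); P=W[s]
    f=cv2.fitLine(P[:,:2].astype(np.float32),cv2.DIST_HUBER,0,.001,.001).ravel(); print(name,len(P),f.round(4),np.degrees(np.arctan2(f[1],f[0])).round(2),np.median(P[:,2]).round(4))
# profile along mid columns
for c in(245,264,285):
    print(c,[(r,*(W[r,c]*1000).round(1)) for r in range(60,245,2)][:0])
o=np.array([.49,.06]);a=1.7785; ex=np.array([np.cos(a),np.sin(a)]);ey=np.array([-ex[1],ex[0]])
L=np.stack([(W[...,:2]-o)@ex,(W[...,:2]-o)@ey,W[...,2]],-1)*1000
np.save('L',L)
for c in(250,280):
  print('col',c)
  for r in list(range(80,150,1))+list(range(184,236,2)): print((r,*L[r,c].round(1).tolist()),im[r,c].tolist(),end=' ')
  print()
for c in(219,306):
  print('collar',c,[(r,*L[r,c].round(1).tolist(),int(im[r,c].mean())) for r in range(130,150)])
```

```text
rodL 537 [ 0.2102 -0.9777  0.436   0.1348] -77.87 0.0463
rodR 489 [ 0.2331 -0.9725  0.5288  0.1547] -76.52 0.0464
245 []
264 []
285 []
col 250
(80, 111.3, 5.2, 12.0) [116, 111, 107] (81, 110.2, 5.2, 12.0) [113, 109, 104] (82, 109.1, 5.2, 12.0) [111, 106, 102] (83, 102.1, 4.0, 72.9) [201, 198, 188] (84, 101.1, 4.0, 73.7) [231, 228, 222] (85, 100.3, 4.0, 72.8) [234, 232, 225] (86, 99.2, 4.0, 74.2) [234, 232, 225] (87, 98.3, 4.0, 73.3) [233, 231, 225] (88, 97.4, 4.0, 73.9) [232, 230, 223] (89, 96.5, 4.0, 73.6) [232, 229, 223] (90, 95.6, 4.0, 72.0) [218, 215, 205] (91, 94.7, 4.1, 71.2) [124, 122, 116] (92, 93.9, 4.1, 70.0) [107, 107, 108] (93, nan, nan, nan) [232, 226, 219] (94, 91.9, 4.0, 71.8) [241, 235, 229] (95, 90.9, 4.0, 72.6) [239, 233, 226] (96, 90.0, 4.1, 71.7) [241, 236, 229] (97, 89.0, 4.1, 71.2) [242, 236, 230] (98, 87.8, 4.0, 76.8) [234, 230, 226] (99, 86.8, 3.9, 77.5) [234, 228, 221] (100, 85.9, 4.0, 77.2) [234, 227, 220] (101, 85.0, 4.0, 76.2) [236, 229, 222] (102, 84.1, 4.0, 76.0) [236, 231, 224] (103, 83.1, 4.0, 76.0) [237, 232, 225] (104, 82.2, 4.0, 75.1) [235, 230, 223
[... 7195 characters left out ...]
, 39.4, 47.6, 100), (148, 35.6, 39.5, 46.8, 102), (149, 34.5, 39.5, 46.9, 102)]
collar 306 [(130, 55.8, -57.0, 49.3, 145), (131, 54.6, -57.5, 46.5, 109), (132, 53.5, -57.6, 46.3, 108), (133, 52.4, -57.5, 46.8, 109), (134, 51.4, -57.4, 47.7, 108), (135, 50.2, -57.6, 46.7, 108), (136, 49.1, -57.7, 46.6, 83), (137, 48.5, -56.7, 52.8, 63), (138, 47.3, -56.9, 51.9, 59), (139, 46.3, -56.8, 53.0, 60), (140, 45.2, -57.0, 52.3, 49), (141, 44.3, -56.5, 55.3, 44), (142, 43.1, -56.9, 53.2, 45), (143, 42.0, -56.9, 53.5, 55), (144, 40.8, -57.3, 51.6, 57), (145, 39.6, -57.5, 50.7, 56), (146, 38.2, -58.0, 47.6, 98), (147, 36.9, -58.3, 46.3, 193), (148, 35.8, -58.3, 46.4, 209), (149, 34.6, -58.5, 45.9, 208)]
```

The free gap is about 12.6 mm (collar face at 38.6, sprung plate at 95.2, cells 44 mm). So two spacers (12 mm) would be loose, three should press about 5.4 mm, and four would flatten the springs. I'm planning on three. Next I look over the rack.

```bash
python3 - <<'E'
from h import *
L=np.load('L.npy')
def ext(m,n): P=L[m]; print(n,len(P),np.percentile(P,[1,50,99],axis=0).round(1).tolist())
v,u=np.mgrid[:384,:512]
ext((L[...,2]>92)&(L[...,2]<115)&(v<250)&(v>200)&(u>240)&(u<290),'handle')
ext((L[...,2]>68)&(L[...,2]<80)&(L[...,0]>50)&(L[...,0]<92),'cells')
ext((L[...,2]>70)&(L[...,2]<80)&(L[...,0]>95)&(L[...,0]<104),'spring')
ext((L[...,2]>70)&(L[...,2]<80)&(L[...,0]>-26)&(L[...,0]<-12),'endpl')
E
python3 -m handwheel '[[[0,0,-0.033],[0.037,-0.933,0],0.6],[[0,0,-0.033],[0.037,-0.933,0],0.6],[[0,0,-0.033],[0.037,-0.933,0],0.6],[[0,0,-0.033],[0.037,-0.933,0],0.6],[[0,0,-0.033],[0.037,-0.933,0],0.6]]' | grep tool
python3 -m handwheel '[[[0,0,-0.033],[0.037,-0.933,0],0.6],[[0,0,-0.033],[0.037,-0.933,0],0.6],[[0,0,-0.033],[0.037,-0.933,0],0.6],[[0,0,-0.033],[0.037,-0.933,0],0.6],[[0,0,0],[0,0,0],0.6]]' |grep tool
python3 -m handwheel '[[[0,0,0],[0,0,0],0.6]]'
python3 - <<'E'
from h import *
im,W=cloud('wrist'); np.savez('wrack',im=im,W=W); save(im,'wrack.png')
for q in("spacer1_tab","power_board","rack"):
  for b in robot.boxes_of(q,'wrist')[:5]: print(q,np.round(b["bbox"]),round(b["p"],2))
m=(W[...,2]>.085)&(W[...,2]<.115); n,lab,st,ce=cv2.connectedComponentsWithStats(m.astype(np.uint8))
for i in range(1,n):
  if st[i,4]>15:
    P=W[lab==i]; r=cv2.minAreaRect((P[:,:2]*1000).astype(np.float32)); T=P[P[:,2]>.1]
    print(ce[i].round(),st[i,4],np.median(P,0).round(4),'top',len(T),T.mean(0).round(4) if len(T) else '',np.round(r[0],1),np.round(r[1],1),round(r[2],1),im[lab==i].mean(0).round())
E
```

```text
handle 404 [[-54.6, -23.7, 92.3], [-45.6, -10.5, 103.6], [-41.2, 1.7, 105.5]]
cells 2549 [[50.7, -40.3, 70.7], [72.6, -10.1, 72.9], [91.9, 20.1, 77.4]]
spring 610 [[95.5, -47.1, 71.2], [98.6, -9.8, 73.1], [102.3, 26.8, 74.7]]
endpl 1173 [[-25.3, -67.3, 70.9], [-19.3, -10.9, 74.6], [-14.2, 45.4, 76.4]]
tool_pos: [0.4997, -0.1734, 0.2309]
tool_pos: [0.5065, -0.3636, 0.2288]
time: 3.45
tool_pos: [0.5072, -0.3592, 0.2298]
ee_rot: [-3.141, -0.001, 1.316]
wrist_force: [0.2, -0.3, -0.0]
width: 0.0374
finger_force: 0.0
spacer1_tab [224. 108. 283. 120.] 0.7
rack [208.  31. 294. 192.] 0.56
[242.  47.] 259 [ 0.5294 -0.2308  0.1054] top 189 [ 0.5295 -0.2297  0.1056] [ 529.5 -229.4] [ 6.5 18. ] 81.1 [96. 92. 68.]
[250.  82.] 188 [ 0.5293 -0.2605  0.1057] top 158 [ 0.5293 -0.2598  0.1058] [ 529.3 -259.6] [ 6.2 17.9] 81.3 [190. 183. 138.]
[252. 116.] 137 [ 0.5237 -0.289   0.1061] top 137 [ 0.5237 -0.289   0.1061] [ 523.7 -288.9] [ 5.9 17.8] 81.7 [218. 210. 160.]
[258. 148.] 162 [ 0.5214 -0.3179  0.1057] top 138 [ 0.5213 -0.3186  0.1057] [ 521.5 -318.8] [ 6.2 17.7] 81.1 [104. 100.  74.]
[499. 243.] 1294 [ 0.7398 -0.4812  0.0953] top 333 [ 0.7366 -0.4804  0.1022] [ 742.  -470.5] [126.   14.9] 72.9 [59. 60. 58.]
```

View pics/wrack.png

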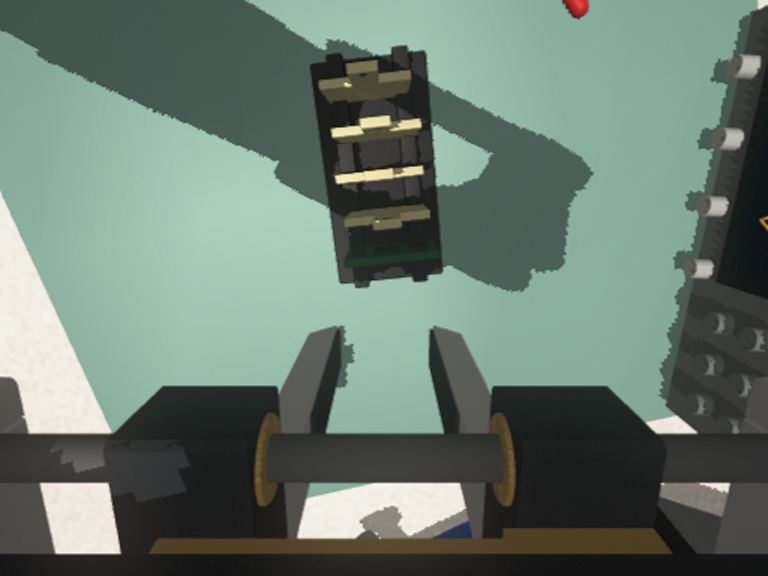

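Four pale tabs are visible at view (363,68), (375,121), (378,175) and (387,223), with the green board at (390,255). Their measured tops (0.106) and 6×18 mm sizes match. I start with spacer A, nearest the fixture.

```bash
python3 -m handwheel '[[[0,0,0.016],[0.11,0.65,-0.4],0.6],[[0,0,0.016],[0.11,0.65,-0.4],0.6],[[0,0,0.016],[0.11,0.65,-0.4],0.6],[[0,0,0.016],[0.11,0.65,-0.4],0.6],[[0,0,0],[0,0,0],0.6]]' | grep tool
python3 -m handwheel '[[[0,0,0],[0,0,0],0.6],[[0,0,0],[0,0,0],0.6]]'
```

```text
tool_pos: [0.5278, -0.2235, 0.1475]
time: 4.35
tool_pos: [0.5296, -0.23, 0.152]
ee_rot: [3.139, 0.001, 1.417]
wrist_force: [0.0, -0.4, 1.2]
width: 0.0377
finger_force: 0.0
```

```bash
python3 -m handwheel '[[[0,0,0],[0,0,-0.4],0.6],[[0,0,0],[0,0.01,-0.35],0.6],[[0,0,0],[0,0,-0.2],0.6],[[0,0,0],[0,0,-0.07],0.6],[[0,0,0],[0,0,0],0.6]]' 
python3 -m handwheel '[[[0,0,0],[0,0,0],1],[[0,0,0],[0,0,0],1],[[0,0,0],[0,0,0],1],[[0,0,0],[0,0,0],1]]'
```

```text
time: 4.85
tool_pos: [0.529, -0.2296, 0.0997]
ee_rot: [3.141, 0.0, 1.416]
wrist_force: [1.3, 0.2, -1.0]
width: 0.0379
finger_force: 0.0
time: 5.25
tool_pos: [0.5292, -0.2291, 0.0999]
ee_rot: [3.141, 0.0, 1.417]
wrist_force: [0.4, 0.0, -0.5]
width: 0.0179
finger_force: 30.0
```

```bash
python3 -m handwheel '[[[0,0,0],[0,0,0.4],1],[[0,0,0],[0,0,0.7],1],[[0,0,0],[0,0,0.8],1],[[0,0,0],[0,0,0.5],1],[[0,0,0.0293],[-0.095,0.833,0],1]]' |grep -e tool -e wid
python3 -m handwheel '[[[0,0,0.0293],[-0.095,0.833,0],1],[[0,0,0.0293],[-0.095,0.833,0],1],[[0,0,0.0293],[-0.095,0.833,0],1],[[0,0,0.0293],[-0.095,0.833,0],1],[[0,0,0.0293],[-0.095,0.833,0],1]]' |grep -e tool -e wid
python3 -m handwheel '[[[0,0,0.0293],[-0.095,0.833,0],1],[[0,0,0.0293],[-0.095,0.833,0],1],[[0,0,0],[0,0,0],1],[[0,0,0],[0,0,0],1],[[0,0,0],[0,0,0],1]]'
python3 - <<'E'
from h import *
im,W=cloud('wrist'); np.savez('w2',im=im,W=W); save(im,'w2.png')
E
```

```text
tool_pos: [0.5265, -0.1913, 0.2246]
width: 0.018
tool_pos: [0.5, 0.0225, 0.2197]
width: 0.0175
time: 6.75
tool_pos: [0.4912, 0.1033, 0.2195]
ee_rot: [3.142, 0.001, 1.784]
wrist_force: [-0.5, 0.5, -1.2]
width: 0.0175
finger_force: 30.0
```

View pics/w2.png

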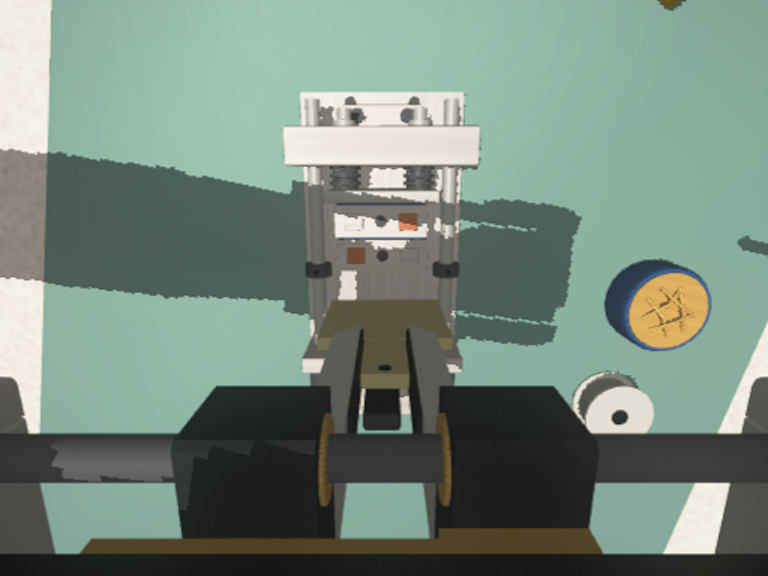

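Run:
```python
from h import *
W=np.load('w2.npz')['W'];o=np.array([.49,.06]);a=1.7785; ex=np.array([np.cos(a),np.sin(a)]);ey=np.array([-ex[1],ex[0]])
L=np.stack([(W[...,:2]-o)@ex,(W[...,:2]-o)@ey,W[...,2]],-1)*1000
for r in range(196,262,5): print(r,[L[r,c].round(1).tolist() for c in(235,255,275)])
print('cell2 front',[L[r,250].round(1).tolist() for r in range(174,190)])
```

```text
196 [[15.5, 14.1, 12.5], [15.7, -10.9, 12.6], [15.8, -35.9, 12.7]]
201 [[44.7, 5.5, 134.8], [45.1, -11.1, 135.6], [45.3, -27.7, 136.2]]
206 [[44.5, 4.6, 148.1], [45.0, -11.2, 149.4], [44.8, -26.9, 148.6]]
211 [[44.8, 3.7, 161.6], [45.0, -11.2, 162.0], [44.5, -26.2, 160.1]]
216 [[44.5, 3.0, 172.1], [44.7, -11.2, 172.4], [44.6, -25.5, 171.9]]
221 [[51.8, 0.9, 202.2], [44.8, -11.3, 183.0], [52.4, -23.3, 203.6]]
226 [[51.9, 0.3, 210.8], [44.8, -11.3, 192.3], [nan, nan, nan]]
231 [[51.9, -0.2, 218.6], [44.8, -11.3, 200.9], [51.9, -22.4, 218.4]]
236 [[51.8, -0.7, 225.5], [44.3, -11.3, 207.6], [50.3, -22.3, 221.5]]
241 [[51.4, -1.1, 230.9], [44.9, -11.4, 216.1], [50.6, -21.8, 228.9]]
246 [[52.2, -1.6, 238.7], [45.2, -11.4, 223.5], [50.4, -21.5, 234.6]]
251 [[50.6, -1.7, 241.0], [43.4, -11.4, 225.8], [50.9, -21.0, 241.4]]
256 [[50.7, -2.1, 246.4], [40.5, -11.4, 226.0], [49.4, -20.9, 243.7]]
261 [[51.1, -2.5, 252.0], [-41.8, -11.4, 73.7], [47.2, -20.9, 244.5]]
cell2 front [[55.4, -5.8, 72.5], [54.3, -5.8, 72.3], [53.5, -5.8, 73.2], [52.4, -5.8, 72.9], [51.3, -5.8, 73.0], [50.2, -5.8, 72.6], [49.3, -5.8, 73.2], [34.5, -4.6, 10.9], [33.5, -4.6, 12.3], [32.2, -4.6, 12.2], [30.8, -4.6, 11.6], [29.7, -4.6, 12.3], [28.4, -4.6, 12.3], [27.2, -4.7, 12.7], [25.9, -4.6, 12.3], [24.7, -4.7, 12.7]]
```

```bash
python3 -m handwheel '[[[0,0,0],[0,0,-0.7],1],[[0,0,0],[0,0,-0.7],1],[[0,0,0],[0,0,-0.45],1],[[0,0,0],[0,0,-0.25],1],[[0,0,0],[0,0,-0.15],1]]' | grep -e tool -e force
python3 -m handwheel '[[[0,0,0],[0,0,-0.03],1],[[0,0,0],[0,0,0],1],[[0,0,0],[0,0,0],1]]'
```

```text
tool_pos: [0.4909, 0.1031, 0.106]
wrist_force: [-0.7, -0.6, -0.3]
finger_force: 30.0
time: 7.6
tool_pos: [0.492, 0.1042, 0.107]
ee_rot: [3.139, 0.0, 1.785]
wrist_force: [-1.1, -0.4, -0.5]
width: 0.0176
finger_force: 30.0
```

```bash
python3 -m handwheel '[[[0,0,0],[0,0,-0.02],1],[[0,0,0],[0,0,0],1]]' | grep -e tool -e wrist
python3 -m handwheel '[[[0,0,0],[0,0,-0.02],1],[[0,0,0],[0,0,0],1]]' | grep -e tool -e wrist
python3 -m handwheel '[[[0,0,0],[0,0,-0.01],1],[[0,0,0],[0,0,0],1]]' | grep -e tool -e wrist
```

```text
tool_pos: [0.4914, 0.1043, 0.1051]
wrist_force: [0.1, -0.5, -0.2]
tool_pos: [0.4913, 0.1043, 0.1038]
wrist_force: [0.5, 0.5, -0.4]
tool_pos: [0.4914, 0.1042, 0.1038]
wrist_force: [-0.7, -0.0, 4.6]
```

```bash
python3 -m handwheel '[[[0,0,0],[0,0,0],0.6],[[0,0,0],[0,0,0],0.6],[[0,0,0],[0,0,0],0.6],[[0,0,0],[0,0,0.3],0.6],[[0,0,0],[0,0,0.6],0.6]]' | grep -e tool -e wrist
python3 -m handwheel '[[[0,0,0],[0,0,0.8],0.6],[[0,0,0],[0,0,0.6],0.6],[[0,0,-0.0293],[0.095,-0.91,0],0.6],[[0,0,0],[0,0,0],0.6]]' | grep -e tool -e wrist
cat >> h.py <<'E'
o=np.array([.49,.06]);a=1.7785; ex=np.array([np.cos(a),np.sin(a)]);ey=np.array([-ex[1],ex[0]])
def loc(W): return np.stack([(W[...,:2]-o)@ex,(W[...,:2]-o)@ey,W[...,2]],-1)*1000
def tabs(W,z0=95,x0=-5,x1=55):
    L=loc(W); m=(L[...,2]>z0)&(L[...,2]<118)&(L[...,0]>x0)&(L[...,0]<x1)&(abs(L[...,1]+10)<30)
    n,lab,st,ce=cv2.connectedComponentsWithStats(m.astype(np.uint8))
    for i in range(1,n):
        if st[i,4]>15:
            P=L[lab==i]; T=P[P[:,2]>106]; print('tab',ce[i].round(),st[i,4],'top',len(T),T.mean(0).round(1) if len(T) else P.mean(0).round(1),np.ptp(P,0).round(1))
E
python3 - <<'E'
from h import *
im,W=cloud('wrist'); np.savez('w3',im=im,W=W); save(im,'w3.png'); tabs(W,70)
E
```

```text
tool_pos: [0.4888, 0.1039, 0.1452]
wrist_force: [0.3, -0.8, 1.0]
tool_pos: [0.4967, 0.0554, 0.2192]
wrist_force: [0.6, 0.6, -1.0]
tab [256. 129.] 374 top 0 [ 51.9 -10.2  72.6] [ 6.2 59.4  6.6]
tab [258. 140.] 443 top 147 [ 42.9 -12.9 110. ] [ 6.5 56.7 42. ]
```

```bash
python3 -m handwheel '[[[0,0,-0.0293],[0.095,-0.91,0],0.6],[[0,0,-0.0293],[0.095,-0.91,0],0.6],[[0,0,-0.0293],[0.095,-0.91,0],0.6],[[0,0,-0.0293],[0.095,-0.91,0],0.6],[[0,0,-0.0293],[0.095,-0.91,0],0.6]]' | grep -e tool
python3 -m handwheel '[[[0,0,-0.0293],[0.095,-0.91,0],0.6],[[0,0,-0.0293],[0.095,-0.91,0],0.6],[[0,0,0],[0,0,-0.8],0.6],[[0,0,0],[0,0,-0.5],0.6],[[0,0,0],[0,0,0],0.6]]' |grep tool
python3 -m handwheel '[[[0,0,0],[0,0,0],0.6]]'
python3 - <<'E'
from h import *
im,W=cloud('wrist')
m=(W[...,2]>.1)&(W[...,2]<.112)&(W[...,1]>-.36)&(W[...,1]<-.2)&(abs(W[...,0]-.52)<.04); n,lab,st,ce=cv2.connectedComponentsWithStats(m.astype(np.uint8))
for i in range(1,n):
  if st[i,4]>15: print(ce[i].round(),st[i,4],W[lab==i].mean(0).round(4))
E
```

```text
tool_pos: [0.5193, -0.1694, 0.2169]
tool_pos: [0.5264, -0.2578, 0.1466]
time: 10.25
tool_pos: [0.5289, -0.2589, 0.1523]
ee_rot: [-3.14, -0.001, 1.418]
wrist_force: [0.0, -0.0, 0.2]
width: 0.0376
finger_force: 0.0
[254. 220.] 269 [ 0.5292 -0.2586  0.1053]
[253. 258.] 262 [ 0.5236 -0.2878  0.1051]
```

```bash
python3 -m handwheel '[[[0,0,0],[0,0,-0.4],0.6],[[0,0,0],[0.01,0,-0.35],0.6],[[0,0,0],[0,0,-0.2],0.6],[[0,0,0],[0,0,-0.07],0.6],[[0,0,0],[0,0,0],0.6]]' |grep -e tool -e wrist
python3 -m handwheel '[[[0,0,0],[0,0,0],1],[[0,0,0],[0,0,0],1],[[0,0,0],[0,0,0],1],[[0,0,0],[0,0,0],1]]'
```

```text
tool_pos: [0.5299, -0.2597, 0.1027]
wrist_force: [0.3, 0.2, -0.3]
time: 11.2
tool_pos: [0.5296, -0.2599, 0.1023]
ee_rot: [3.141, 0.0, 1.417]
wrist_force: [-0.6, -0.4, -1.8]
width: 0.0178
finger_force: 30.0
```

```bash
python3 -m handwheel '[[[0,0,0],[0,0,0.4],1],[[0,0,0],[0,0,0.7],1],[[0,0,0],[0,0,0.8],1],[[0,0,0],[0,0,0.46],1],[[0,0,0.0293],[-0.09,0.874,0],1]]' |grep -e tool -e wid
python3 -m handwheel '[[[0,0,0.0293],[-0.09,0.874,0],1],[[0,0,0.0293],[-0.09,0.874,0],1],[[0,0,0.0293],[-0.09,0.874,0],1],[[0,0,0.0293],[-0.09,0.874,0],1],[[0,0,0.0293],[-0.09,0.874,0],1]]' |grep -e tool -e wid
python3 -m handwheel '[[[0,0,0.0293],[-0.09,0.874,0],1],[[0,0,0.0293],[-0.09,0.874,0],1],[[0,0,0],[0,0,0],1],[[0,0,0],[0,0,0],1],[[0,0,0],[0,0,0],1]]'
python3 - <<'E'
from h import *
im,W=cloud('wrist'); tabs(W,70); L=loc(W)
for r in range(196,232,5): print(r,[L[r,c].round(1).tolist() for c in(240,255,270)])
E
```

```text
tool_pos: [0.5269, -0.2204, 0.2247]
width: 0.0173
tool_pos: [0.502, 0.004, 0.2202]
width: 0.0176
time: 12.7
tool_pos: [0.4937, 0.0889, 0.22]
ee_rot: [-3.142, 0.001, 1.784]
wrist_force: [0.1, -0.1, 0.5]
width: 0.0179
finger_force: 30.0
tab [255. 163.] 304 top 0 [ 52.2 -10.   72.9] [ 5.3 59.1  6.5]
tab [257. 174.] 523 top 136 [ 43.3 -12.9 109.9] [ 6.6 56.2 42. ]
196 [[0.4, 8.5, 11.4], [1.0, -10.4, 13.1], [1.0, -29.1, 12.8]]
201 [[30.1, 1.9, 135.3], [30.3, -10.6, 135.9], [30.5, -23.0, 136.2]]
206 [[30.2, 1.2, 149.6], [30.2, -10.6, 149.6], [30.5, -22.4, 150.2]]
211 [[30.3, 0.5, 162.6], [30.3, -10.7, 162.3], [30.6, -21.8, 163.0]]
216 [[30.0, -0.1, 173.1], [30.3, -10.7, 173.8], [30.6, -21.3, 174.3]]
221 [[35.9, -1.5, 199.4], [30.6, -10.7, 184.7], [30.7, -20.8, 184.8]]
226 [[35.4, -1.8, 206.7], [30.5, -10.8, 193.9], [30.2, -20.4, 193.0]]
231 [[35.6, -2.3, 215.1], [30.7, -10.8, 202.7], [30.5, -20.0, 202.1]]
```

```bash
python3 -m handwheel '[[[0,0,0],[0,0,-0.7],1],[[0,0,0],[0,0,-0.7],1],[[0,0,0],[0,0,-0.45],1],[[0,0,0],[0,0,-0.25],1],[[0,0,0],[0,0,-0.12],1]]' | grep -e tool -e wrist
python3 -m handwheel '[[[0,0,0],[0,0,0],1],[[0,0,0],[0,0,0],1]]' | grep -e tool -e wrist
python3 -m handwheel '[[[0,0,0],[0,0,-0.02],1],[[0,0,0],[0,0,0],1]]' | grep -e tool -e wrist
python3 -m handwheel '[[[0,0,0],[0,0,-0.01],1],[[0,0,0],[0,0,0],1]]' | grep -e tool -e wrist
python3 -m handwheel '[[[0,0,0],[0,0,-0.01],1],[[0,0,0],[0,0,0],1]]' | grep -e tool -e wrist
```

```text
tool_pos: [0.4932, 0.0886, 0.1078]
wrist_force: [-0.2, -0.4, -0.7]
tool_pos: [0.4946, 0.0895, 0.1104]
wrist_force: [-0.4, 0.2, 0.4]
tool_pos: [0.4942, 0.0899, 0.109]
wrist_force: [-0.1, -0.4, -0.6]
tool_pos: [0.4936, 0.0899, 0.1078]
wrist_force: [1.0, 0.3, -1.2]
tool_pos: [0.4935, 0.0898, 0.1069]
wrist_force: [0.6, 0.1, -0.9]
```

```bash
python3 -m handwheel '[[[0,0,0],[0,0,-0.01],1],[[0,0,0],[0,0,0],1]]' | grep -e tool -e wrist
python3 -m handwheel '[[[0,0,0],[0,0,-0.01],1],[[0,0,0],[0,0,0],1]]' | grep -e tool -e wrist
```

```text
tool_pos: [0.4935, 0.0898, 0.1064]
wrist_force: [0.4, -0.5, -0.4]
tool_pos: [0.4936, 0.0898, 0.1063]
wrist_force: [-0.9, -0.3, 1.3]
```

```bash
python3 -m handwheel '[[[0,0,0],[0,0,0],0.6],[[0,0,0],[0,0,0],0.6],[[0,0,0],[0,0,0],0.6],[[0,0,0],[0,0,0.3],0.6],[[0,0,0],[0,0,0.6],0.6]]' | grep -e tool -e wrist
python3 -m handwheel '[[[0,0,0],[0,0,0.8],0.6],[[0,0,0],[0,0,0.58],0.6],[[0,0,-0.0293],[0.075,-0.946,0],0.6],[[0,0,0],[0,0,0],0.6]]' | grep -e tool -e wrist
python3 - <<'E'
from h import *
im,W=cloud('wrist'); np.savez('w3',im=im,W=W); save(im,'w3.png'); tabs(W,70)
E
python3 -m handwheel '[[[0,0,-0.0293],[0.075,-0.946,0],0.6],[[0,0,-0.0293],[0.075,-0.946,0],0.6],[[0,0,-0.0293],[0.075,-0.946,0],0.6],[[0,0,-0.0293],[0.075,-0.946,0],0.6],[[0,0,-0.0293],[0.075,-0.946,0],0.6]]' | grep -e tool
python3 -m handwheel '[[[0,0,-0.0293],[0.075,-0.946,0],0.6],[[0,0,-0.0293],[0.075,-0.946,0],0.6],[[0,0,0],[0,0,-0.8],0.6],[[0,0,0],[0,0,-0.5],0.6],[[0,0,0],[0,0,0],0.6]]' |grep tool
python3 -m handwheel '[[[0,0,0],[0,0,0],0.6],[[0,0,0],[0,0,0],0.6]]'
python3 - <<'E'
from h import *
im,W=cloud('wrist')
m=(W[...,2]>.1)&(W[...,2]<.112)&(W[...,1]>-.36)&(W[...,1]<-.2)&(abs(W[...,0]-.52)<.04); n,lab,st,ce=cv2.connectedComponentsWithStats(m.astype(np.uint8))
for i in range(1,n):
  if st[i,4]>15: print(ce[i].round(),st[i,4],W[lab==i].mean(0).round(4))
E
```

```text
tool_pos: [0.4916, 0.0896, 0.1485]
wrist_force: [0.0, -0.6, -1.0]
tool_pos: [0.4983, 0.039, 0.2215]
wrist_force: [0.8, 0.4, -0.8]
tab [256. 112.] 402 top 0 [52.  -9.8 72.8] [ 6.3 59.8  6.8]
tab [258. 122.] 395 top 145 [ 42.7 -12.8 110. ] [ 6.4 56.5 40.9]
tab [259. 137.] 434 top 146 [ 28.5 -11.9 110.2] [ 6.4 56.9 41.9]
tool_pos: [0.5159, -0.1948, 0.2193]
tool_pos: [0.5211, -0.2867, 0.1489]
time: 16.6
tool_pos: [0.5246, -0.2885, 0.157]
ee_rot: [3.139, 0.001, 1.418]
wrist_force: [0.2, 0.7, 0.3]
width: 0.0376
finger_force: 0.0
[252. 218.] 248 [ 0.5237 -0.2879  0.1053]
[255. 255.] 256 [ 0.5215 -0.3179  0.1052]
```

```bash
python3 -m handwheel '[[[0,0,0],[0,0,-0.4],0.6],[[0,0,0],[-0.01,0,-0.35],0.6],[[0,0,0],[0,0,-0.23],0.6],[[0,0,0],[0,0,-0.09],0.6],[[0,0,0],[0,0,0],0.6]]' |grep -e tool -e wrist
python3 -m handwheel '[[[0,0,0],[0,0,0],1],[[0,0,0],[0,0,0],1],[[0,0,0],[0,0,0],1],[[0,0,0],[0,0,0],1]]'
```

```text
tool_pos: [0.5231, -0.2885, 0.1017]
wrist_force: [0.2, 0.0, 0.1]
time: 17.55
tool_pos: [0.5232, -0.2887, 0.1019]
ee_rot: [3.141, 0.0, 1.417]
wrist_force: [0.9, 0.2, -0.5]
width: 0.0174
finger_force: 30.0
```

```bash
python3 -m handwheel '[[[0,0,0],[0,0,0.4],1],[[0,0,0],[0,0,0.7],1],[[0,0,0],[0,0,0.8],1],[[0,0,0],[0,0,0.46],1],[[0,0,0.0293],[-0.066,0.908,0],1]]' |grep -e tool -e wid
python3 -m handwheel '[[[0,0,0.0293],[-0.066,0.908,0],1],[[0,0,0.0293],[-0.066,0.908,0],1],[[0,0,0.0293],[-0.066,0.908,0],1],[[0,0,0.0293],[-0.066,0.908,0],1],[[0,0,0.0293],[-0.066,0.908,0],1]]' |grep -e tool -e wid
python3 -m handwheel '[[[0,0,0.0293],[-0.066,0.908,0],1],[[0,0,0.0293],[-0.066,0.908,0],1],[[0,0,0],[0,0,0],1],[[0,0,0],[0,0,0],1],[[0,0,0],[0,0,0],1]]'
python3 - <<'E'
from h import *
im,W=cloud('wrist'); tabs(W,70); L=loc(W)
for r in range(201,232,10): print(r,[L[r,c].round(1).tolist() for c in(240,255,270)])
E
```

```text
tool_pos: [0.5215, -0.2477, 0.2242]
width: 0.0179
tool_pos: [0.5028, -0.0145, 0.2197]
width: 0.0174
time: 19.05
tool_pos: [0.4968, 0.0737, 0.2195]
ee_rot: [-3.142, 0.001, 1.784]
wrist_force: [-0.2, -0.8, -0.8]
width: 0.0176
finger_force: 30.0
tab [255. 148.] 333 top 0 [52.1 -9.6 72.8] [ 5.5 59.2  5.7]
tab [256. 158.] 514 top 157 [ 43.  -12.6 109.9] [ 6.4 56.6 41.5]
tab [255. 173.] 520 top 140 [ 28.9 -11.7 110. ] [ 6.7 57.2 41.8]
201 [[14.2, 2.1, 133.5], [14.3, -10.5, 133.9], [14.5, -23.0, 134.3]]
211 [[14.2, 0.7, 160.4], [14.6, -10.5, 161.5], [14.7, -21.7, 161.5]]
221 [[19.9, -1.3, 197.5], [14.4, -10.6, 182.5], [14.2, -20.8, 181.7]]
231 [[20.3, -2.2, 215.1], [14.2, -10.7, 199.8], [14.4, -20.0, 200.2]]
```

```bash
python3 -m handwheel '[[[0,0,0],[0,0,-0.7],1],[[0,0,0],[0,0,-0.7],1],[[0,0,0],[0,0,-0.45],1],[[0,0,0],[0,0,-0.25],1],[[0,0,0],[0,0,-0.14],1]]' | grep -e tool -e wrist
python3 -m handwheel '[[[0,0,0],[0,0,0],1],[[0,0,0],[0,0,0],1]]' | grep -e tool -e wrist
python3 -m handwheel '[[[0,0,0],[0,0,-0.02],1],[[0,0,0],[0,0,0],1]]' | grep -e tool -e wrist
python3 -m handwheel '[[[0,0,0],[0,0,-0.01],1],[[0,0,0],[0,0,0],1]]' | grep -e tool -e wrist
python3 -m handwheel '[[[0,0,0],[0,0,-0.01],1],[[0,0,0],[0,0,0],1]]' | grep -e tool -e wrist
```

```text
tool_pos: [0.4964, 0.0734, 0.1064]
wrist_force: [0.6, 0.2, -0.3]
tool_pos: [0.4976, 0.0743, 0.1089]
wrist_force: [-0.8, -0.3, -0.0]
tool_pos: [0.4972, 0.0746, 0.1075]
wrist_force: [-0.6, 0.9, -0.3]
tool_pos: [0.4967, 0.0747, 0.1062]
wrist_force: [0.2, -0.1, 0.9]
tool_pos: [0.4967, 0.0746, 0.1059]
wrist_force: [-0.1, -0.1, 1.1]
```

```bash
python3 -m handwheel '[[[0,0,0],[0,0,0],0.6],[[0,0,0],[0,0,0],0.6],[[0,0,0],[0,0,0],0.6],[[0,0,0],[0,0,0.3],0.6],[[0,0,0],[0,0,0.6],0.6]]' | grep -e tool -e wrist
python3 -m handwheel '[[[0,0,0],[0,0,0.7],0.5],[[0,0,0],[0.14,-0.6,0],0.5],[[0,0,0],[0.14,-0.6,0],0.5],[[0,0,0],[0,0,0],0.5],[[0,0,0],[0,0,0],0.5]]'
python3 - <<'E'
from h import *
im,W=cloud('wrist'); np.savez('w4',im=im,W=W); save(im,'w4.png'); tabs(W,70); 
L=loc(W); v,u=np.mgrid[:384,:512]
P=L[(L[...,2]>97)&(L[...,2]<110)&(L[...,0]<-30)&(L[...,0]>-65)&(abs(L[...,1]+11)<30)];print('handle',len(P),np.percentile(P,[2,50,98],axis=0).round(1).tolist())
E
```

```text
tool_pos: [0.4946, 0.0745, 0.1479]
wrist_force: [0.0, 1.2, 0.5]
time: 21.4
tool_pos: [0.5105, 0.0145, 0.1852]
ee_rot: [-3.141, -0.001, 1.783]
wrist_force: [0.2, 0.3, -0.4]
width: 0.0469
finger_force: 0.0
tab [255.  85.] 1219 top 223 [ 42.3 -12.7 110. ] [15.5 60.  41.8]
tab [255. 109.] 524 top 214 [ 28.3 -11.7 110.1] [ 5.8 57.6 39.9]
tab [255. 128.] 517 top 192 [ 12.7 -11.8 110.2] [ 6.2 57.5 41.9]
handle 535 [[-55.0, -23.2, 98.0], [-47.1, -10.9, 103.8], [-41.4, 1.5, 105.4]]
```

View pics/w4.png

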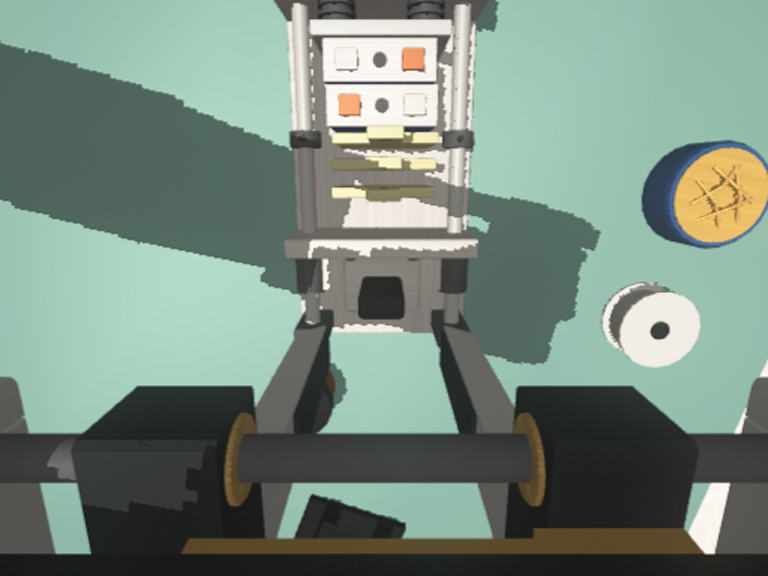

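All three spacers stand upright at view rows 133, 163 and 190, and the handle at (381,297) is centred between the fingers. Next I go down and grip the handle.

```bash
python3 -m handwheel '[[[0,0,0],[0,0,-0.6],0.5],[[0,0,0],[0,0,-0.6],0.5],[[0,0,0],[0,0,-0.45],0.5],[[0,0,0],[0,0,-0.2],0.5],[[0,0,0],[0,0,0],0.5]]' |grep -e tool -e wrist
python3 -m handwheel '[[[0,0,0],[0,0,0],0.9],[[0,0,0],[0,0,0],0.9],[[0,0,0],[0,0,0],0.9],[[0,0,0],[0,0,0],0.9]]'
```

```text
tool_pos: [0.5093, 0.0155, 0.0913]
wrist_force: [0.2, 1.9, -0.1]
time: 22.35
tool_pos: [0.5086, 0.014, 0.0945]
ee_rot: [-3.137, 0.0, 1.785]
wrist_force: [-9.3, -1.9, 6.9]
width: 0.0258
finger_force: 30.0
```

```bash
python3 -m handwheel '[[[0,0,0],[-0.03,0,0.03],0.9],[[0,0,0],[0,0,0],0.9],[[0,0,0],[-0.017,0.078,0],0.9],[[0,0,0],[-0.017,0.078,0],0.9],[[0,0,0],[-0.017,0.078,0],0.9]]' |grep -e tool -e wrist
python3 -m handwheel '[[[0,0,0],[-0.017,0.078,0],0.9],[[0,0,0],[-0.017,0.078,0],0.9],[[0,0,0],[0,0,0],0.9],[[0,0,0],[0,0,0],0.9]]'
python3 - <<'E'
from h import *
x=robot.get_obs(); d=x['tool_pos'][:2]-o; print(d@ex*1000,d@ey*1000,x['wrist_force'][:2]@ex)
E
```

```text
tool_pos: [0.5059, 0.0264, 0.0946]
wrist_force: [-5.4, -2.1, -0.1]
time: 23.25
tool_pos: [0.504, 0.035, 0.0946]
ee_rot: [-3.14, -0.001, 1.786]
wrist_force: [-5.4, -0.0, 1.1]
width: 0.0254
finger_force: 30.0
-27.38464223304382 -8.527054388340252 1.0848957744468979
```

```bash
python3 -m handwheel '[[[0,0,0],[-0.02,0.039,0],0.9],[[0,0,0],[-0.018,0.039,0],0.9],[[0,0,0],[-0.0085,0.039,0],0.9],[[0,0,0],[-0.0085,0.039,0],0.9],[[0,0,0],[-0.0085,0.039,0],0.9]]' |grep -e tool -e wrist
python3 -m handwheel '[[[0,0,0],[-0.0085,0.039,0],0.9],[[0,0,0],[-0.0085,0.039,0],0.9],[[0,0,0],[-0.0085,0.039,0],0.9],[[0,0,0],[-0.0085,0.039,0],0.9],[[0,0,0],[-0.0085,0.039,0],0.9]]' |grep -e tool -e wrist
python3 -m handwheel '[[[0,0,0],[0,0,0],0.9],[[0,0,0],[0,0,0],0.9]]' |grep -e tool -e wrist
python3 - <<'E'
from h import *
x=robot.get_obs(); d=x['tool_pos'][:2]-o; print(d@ex*1000,d@ey*1000,x['wrist_force'][:2]@ex)
im,W=cloud('wrist'); np.savez('w5',im=im,W=W); save(im,'w5.png'); tabs(W,70); L=loc(W)
for c in(235,275): print([(r,*L[r,c].round(1).tolist()) for r in range(0,240,2) if L[r,c,2]>20])
E
```

```text
tool_pos: [0.502, 0.044, 0.0946]
wrist_force: [-0.7, -1.5, -1.1]
tool_pos: [0.4999, 0.0537, 0.0946]
wrist_force: [0.6, -1.0, -0.7]
tool_pos: [0.4998, 0.0541, 0.0946]
wrist_force: [0.6, 1.2, -0.9]
-7.812556348801963 -8.331704682247093 1.0286329461356452
tab [256. 137.] 1015 top 0 [52.1 -9.7 72.8] [ 5.9 60.   6.7]
tab [257. 174.] 5065 top 1460 [ 36.6 -11.8 110. ] [33.  60.  42.5]
tab [256. 236.] 2893 top 559 [  1.5 -10.4 112.2] [ 7.9 50.2 48. ]
[(0, 120.6, 1.3, 78.2), (2, 120.2, 1.4, 76.6), (4, 119.1, 1.4, 77.3), (6, 119.1, 1.6, 74.3), (8, 119.0, 1.8, 71.7), (10, 119.1, 2.0, 68.4), (12, 119.0, 2.2, 65.1), (14, 118.8, 2.4, 62.6), (16, 118.7, 2.6, 59.3), (20, 118.7, 3.1, 52.0), (22, 118.8, 3.4, 47.6), (24, 118.8, 3.6, 43.6), (26, 118.8, 3.9, 39.3), (28, 118.8, 4.2, 34.8), (30, 118.6, 4.5, 30.6), (42, 102.2, 1.8, 73.3), (44, 101.1, 1.8, 74.0), (46, 100.4, 1.9, 72.5), (48, 99.1, 1.8, 73.8), (50, 98.1, 1.8, 74.1), (52, 97.3, 1.9, 72.8), (54, 96.2, 1.9, 73.4), (56, 95.5, 2.0, 71.9), (58, 95.0, 2.2, 69.0), (60, 93.3, 2.0, 72.7), (62, 92.3, 2.0, 72.9), (64, 91.5, 2.1, 71.0), (66, 90.0, 1.9, 74
[... 4320 characters left out ...]
(186, 31.8, -18.9, 111.1), (188, 30.4, -19.0, 109.4), (190, 29.6, -19.0, 110.1), (192, 28.6, -19.0, 110.1), (194, 27.7, -19.0, 110.3), (196, 17.2, -21.5, 75.3), (198, 16.1, -21.5, 76.0), (200, 8.2, -23.1, 52.6), (202, 6.5, -23.2, 51.9), (204, 5.2, -23.2, 52.2), (206, 3.9, -23.2, 52.8), (208, 2.2, -23.3, 51.9), (210, 0.7, -23.3, 51.7), (212, -0.5, -23.3, 52.5), (214, -2.3, -23.4, 51.3), (216, -3.5, -23.4, 52.1), (218, -1.9, -22.8, 61.0), (220, -1.1, -22.4, 67.2), (222, -1.0, -22.2, 70.9), (224, -1.0, -21.9, 74.6), (226, -1.1, -21.7, 77.7), (228, -1.1, -21.5, 81.1), (230, -0.8, -21.3, 85.1), (232, -0.7, -21.1, 88.3), (234, -0.6, -20.9, 91.6), (236, -0.3, -20.6, 95.2), (238, -0.5, -20.5, 97.6)]
```

View pics/w5.png

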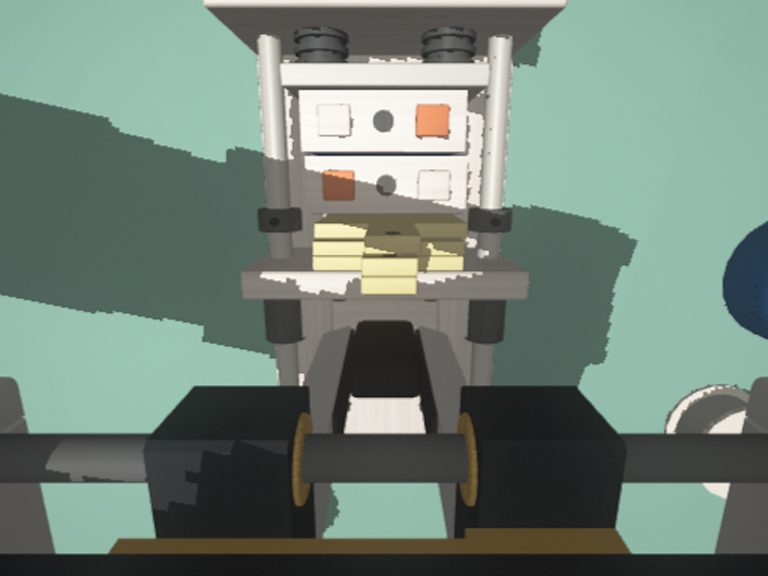

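The three spacers are stacked flush and upright against the end plate (view rows 225–290), with about 11 mm left to home. I keep pushing slowly and watch the force.

```bash
python3 -m handwheel '[[[0,0,0],[-0.0085,0.039,0],0.9],[[0,0,0],[-0.0085,0.039,0],0.9],[[0,0,0],[0,0,0],0.9]]' |grep -e tool -e wrist
python3 -m handwheel '[[[0,0,0],[-0.0085,0.039,0],0.9],[[0,0,0],[0,0,0],0.9]]' |grep -e tool -e wrist
python3 -m handwheel '[[[0,0,0],[-0.0085,0.039,0],0.9],[[0,0,0],[0,0,0],0.9]]' |grep -e tool -e wrist
python3 -m handwheel '[[[0,0,0],[-0.0085,0.039,0],0.9],[[0,0,0],[0,0,0],0.9]]' |grep -e tool -e wrist
python3 - <<'E'
from h import *
x=robot.get_obs(); d=x['tool_pos'][:2]-o; print(d@ex*1000,d@ey*1000,x['wrist_force'][:2]@ex)
E
```

```text
tool_pos: [0.499, 0.0577, 0.0946]
wrist_force: [1.7, -1.1, -1.4]
tool_pos: [0.4986, 0.0594, 0.0946]
wrist_force: [3.9, -1.8, -2.6]
tool_pos: [0.4984, 0.0605, 0.0946]
wrist_force: [3.7, -5.7, -2.0]
tool_pos: [0.4983, 0.0607, 0.0946]
wrist_force: [3.2, -9.6, -2.2]
-1.031579818280511 -8.312453887473604 -10.019269897095528
```

```bash
python3 -m handwheel '[[[0,0,0],[-0.0085,0.039,0],0.9],[[0,0,0],[0,0,0],0.9]]' |grep -e tool -e wrist
python3 -m handwheel '[[[0,0,0],[-0.0085,0.039,0],0.9],[[0,0,0],[0,0,0],0.9]]' |grep -e tool -e wrist
python3 -m handwheel '[[[0,0,0],[-0.0085,0.039,0],0.9],[[0,0,0],[0,0,0],0.9]]' |grep -e tool -e wrist
python3 -m handwheel '[[[0,0,0],[-0.0085,0.039,0],0.9],[[0,0,0],[0,0,0],0.9]]' |grep -e tool -e wrist
python3 - <<'E'
from h import *
x=robot.get_obs(); d=x['tool_pos'][:2]-o; print(d@ex*1000,d@ey*1000,x['wrist_force'][:2]@ex)
im,W=cloud('wrist'); L=loc(W); tabs(W,100,20,60)
for c in(235,275): print([(r,*L[r,c,[0,2]].round(1).tolist()) for r in range(40,62) if L[r,c,2]>20],[(r,*L[r,c,[0,2]].round(1).tolist()) for r in range(190,212)])
E
```

```text
tool_pos: [0.4981, 0.0619, 0.0946]
wrist_force: [3.5, -11.7, -2.6]
tool_pos: [0.4978, 0.0633, 0.0946]
wrist_force: [3.8, -11.8, -3.0]
tool_pos: [0.4975, 0.0648, 0.0946]
wrist_force: [4.4, -13.2, -3.0]
tool_pos: [0.4972, 0.0662, 0.0946]
wrist_force: [4.6, -14.8, -3.8]
4.563110532557552 -8.26996585004981 -15.46153875872271
tab [260. 177.] 1509 top 1443 [ 47.9 -11.8 110.1] [18.3 18.6 12. ]
[(40, 118.8, 55.5), (41, 118.8, 52.9), (42, 118.8, 50.2), (43, 118.7, 47.6), (44, 118.9, 43.8), (45, 118.9, 41.0), (46, 119.1, 37.0), (47, 118.9, 34.9), (48, 118.8, 32.0), (49, 118.9, 28.5), (50, 118.8, 25.4), (51, 118.8, 22.2), (55, 107.8, 72.9), (56, 107.3, 72.9), (57, 106.7, 73.1), (58, 106.2, 73.3), (59, 105.7, 73.2), (60, 105.4, 72.1), (61, 104.9, 72.1)] [(190, 33.0, 75.6), (191, 32.2, 74.6), (192, 31.5, 74.4), (193, 30.9, 74.4), (194, 30.2, 74.1), (195, 29.8, 75.1), (196, 29.1, 74.9), (197, 28.4, 74.7), (198, 27.7, 74.5), (199, 27.2, 74.7), (200, 19.9, 52.6), (201, 19.1, 52.3), (202, 18.2, 51.5), (203, 17.6, 51.8), (204, 17.1, 52.7), (205, 16.3, 52.5), (206, 15.3, 51.6), (207, 14.4, 51.0), (208,
[... 159 characters left out ...]
 42.9), (45, 118.9, 41.8), (46, 119.2, 37.4), (47, 119.1, 34.6), (48, 119.2, 31.2), (49, 119.1, 28.3), (50, 119.1, 24.8), (51, 119.2, 20.8), (55, 107.8, 73.2), (56, 107.4, 72.9), (57, 106.9, 72.7), (58, 106.4, 72.5), (59, 105.7, 73.7), (60, 105.2, 74.3), (61, 104.9, 72.8)] [(190, 42.2, 110.0), (191, 41.6, 109.4), (192, 41.2, 110.1), (193, 40.3, 108.5), (194, 40.2, 110.1), (195, 39.8, 110.2), (196, 39.1, 109.4), (197, 38.6, 109.6), (198, 27.8, 74.4), (199, 27.0, 73.7), (200, 20.0, 52.3), (201, 19.1, 51.8), (202, 18.7, 52.8), (203, 17.6, 51.4), (204, 16.7, 51.0), (205, 16.3, 52.0), (206, 15.6, 52.0), (207, 14.9, 52.2), (208, 14.2, 52.2), (209, 13.2, 51.5), (210, 12.5, 51.5), (211, 11.8, 51.6)]
```

```bash
python3 -m handwheel '[[[0,0,0],[-0.0085,0.039,0],0.9],[[0,0,0],[0,0,0],0.9]]' |grep -e tool -e wrist
python3 -m handwheel '[[[0,0,0],[-0.0085,0.039,0],0.9],[[0,0,0],[0,0,0],0.9]]' |grep -e tool -e wrist
python3 -m handwheel '[[[0,0,0],[-0.0042,0.02,0],0.9],[[0,0,0],[0,0,0],0.9]]' |grep -e tool -e wrist
python3 - <<'E'
from h import *
x=robot.get_obs(); d=x['tool_pos'][:2]-o; print(d@ex*1000,d@ey*1000,x['wrist_force'][:2]@ex)
E
```

```text
tool_pos: [0.4971, 0.0666, 0.0947]
wrist_force: [5.0, -18.4, -3.7]
tool_pos: [0.497, 0.0672, 0.0947]
wrist_force: [5.6, -21.6, -4.1]
tool_pos: [0.4969, 0.0674, 0.0947]
wrist_force: [6.6, -25.2, -4.7]
5.807573112530758 -8.317814599324267 -25.9640271777202
```

The force now climbs steeply with almost no travel, so the plate is on the collars. I hold for a second and verify.

```bash
python3 -m handwheel '[[[0,0,0],[0,0,0],0.9],[[0,0,0],[0,0,0],0.9],[[0,0,0],[0,0,0],0.9],[[0,0,0],[0,0,0],0.9],[[0,0,0],[0,0,0],0.9]]' 
python3 -m handwheel '[[[0,0,0],[0,0,0],0.9],[[0,0,0],[0,0,0],0.9],[[0,0,0],[0,0,0],0.9],[[0,0,0],[0,0,0],0.9],[[0,0,0],[0,0,0],0.9]]'
python3 - <<'E'
from h import *
im,W=cloud('wrist'); L=loc(W); tabs(W,100,20,60); save(im,'w6.png')
for c in(235,275): print([(r,*L[r,c,[0,2]].round(1).tolist()) for r in range(53,74) if L[r,c,2]>20],[(r,*L[r,c,[0,2]].round(1).tolist()) for r in range(194,201)])
E
```

```text
time: 27.35
tool_pos: [0.4969, 0.0674, 0.0947]
ee_rot: [3.141, 0.018, 1.782]
wrist_force: [6.0, -23.9, -4.7]
width: 0.0254
finger_force: 30.0
time: 27.85
tool_pos: [0.4969, 0.0674, 0.0947]
ee_rot: [3.141, 0.018, 1.782]
wrist_force: [5.8, -24.8, -3.9]
width: 0.0259
finger_force: 30.0
tab [260. 179.] 1495 top 1418 [ 48.2 -11.9 110.1] [18.5 18.6 12.4]
[(57, 107.8, 72.3), (58, 107.2, 73.2), (59, 107.0, 71.0), (60, 106.2, 73.0), (61, 105.7, 73.3), (62, 105.3, 72.8), (63, 104.7, 73.1), (64, 104.1, 74.1), (65, 103.5, 74.3), (66, 103.2, 73.3), (67, 102.6, 73.8), (68, 102.3, 72.0), (69, 101.9, 71.5), (70, 101.1, 73.5), (71, 100.7, 73.0), (72, 100.3, 72.2), (73, 99.7, 72.8)] [(194, 31.3, 74.0), (195, 30.9, 74.8), (196, 30.1, 74.4), (197, 29.5, 74.4), (198, 29.2, 75.4), (199, 28.4, 75.0), (200, 27.5, 74.2)]
[(57, 108.0, 71.8), (58, 107.3, 73.3), (59, 106.7, 73.4), (60, 106.2, 73.5), (61, 105.9, 72.6), (62, 105.3, 72.9), (63, 104.9, 72.7), (64, 104.3, 73.0), (65, 103.6, 74.2), (66, 103.3, 73.4), (67, 102.9, 72.4), (68, 102.3, 72.8), (69, 101.7, 73.4), (70, 101.4, 71.9), (71, 100.7, 73.5), (72, 100.3, 72.3), (73, 99.8, 72.3)] [(194, 41.8, 110.6), (195, 41.0, 109.5), (196, 40.7, 110.2), (197, 40.3, 110.7), (198, 39.6, 109.9), (199, 39.2, 110.2), (200, 27.9, 75.1)]
```

View pics/w6.png

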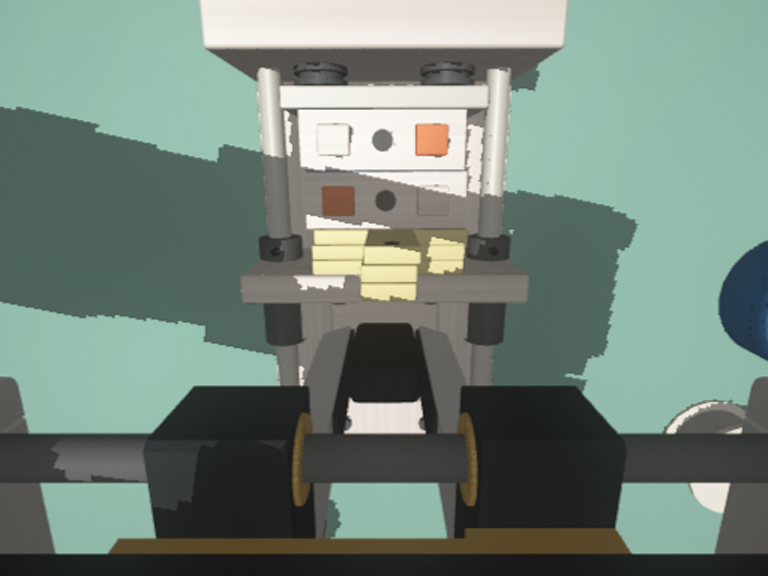

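The plate is home: the stack's rear face (39.2) lines up with the collar face, the springs are pressed about 5.4 mm, and the push is a steady 25 N. The spacers and cells are upright. Handing in.

```bash
python3 -c "
from bench import robot
print(robot.close_job())"
```

```text
the job is handed in; nothing more can be done
None
```

I handed the job in with three spacers standing upright in the gap and the gripper still holding the end plate home by its handle at about 25 N; the sprung plate is pushed back about 5.4 mm, and the fourth spacer, power board and bystanders were left alone.

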